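# Tidy the drawing charcoal by length

### The job

Put the drawing things away on the dark board: lay one charcoal stick in the middle of each of the three grooved rests, along its groove, so that going from left to right as seen from the robot they run shortest, middle, longest, and lay the putty rubber flat in its dish, which may stand anywhere in the row. Let go of everything, and leave the small tin of painting medium standing where it is.

Things in the scene. Friction and masses are not known exactly. Their poses are not given: they have to be found in the camera images.
- stick_short_centre (a point): The shortest of three plain black charcoal sticks, lying flat: 55 mm long, about 9 mm wide and 9 mm high, with rounded outline (all three alike but for length: 55, 67 and 79 mm). Point: its centre, half-way up (4.5 mm above what it rests on). Own y axis along its length, z up; it may be laid either way round. Grasp across its 9 mm width, near the middle.
- stick_middle_centre (a point): The middle-sized of three plain black charcoal sticks, lying flat: 67 mm long, about 9 mm wide and 9 mm high, with rounded outline (all three alike but for length: 55, 67 and 79 mm). Point: its centre, half-way up (4.5 mm above what it rests on). Own y axis along its length, z up; it may be laid either way round. Grasp across its 9 mm width, near the middle.
- stick_long_centre (a point): The longest of three plain black charcoal sticks, lying flat: 79 mm long, about 9 mm wide and 9 mm high, with rounded outline (all three alike but for length: 55, 67 and 79 mm). Point: its centre, half-way up (4.5 mm above what it rests on). Own y axis along its length, z up; it may be laid either way round. Grasp across its 9 mm width, near the middle.
- rubber_centre (a point): Grey putty rubber (eraser), a rounded block 26 mm (own x) by 42 mm (own y) by 12 mm high, lying flat. Point: its centre, half-way up (6 mm above what it rests on). Grasp across the 26 mm.
- board: Fixed dark wooden board, 112 mm (own x) by 228 mm (own y), flat top 10 mm above the worktable. Origin: centre of its underside, on the worktable; own x points away from the robot, own y (the long way) to the left as seen from the robot, within about half a radian of the line of sight. On it stand, side by side in one row along its y with their middles 54 mm apart, the three stick rests and the rubber's dish, in any sequence.
- rest_1: Stick rest (one of three equal ones, numbers mean nothing), fixed on the board: a pale wooden strip 100 mm (own x) by 44 mm (own y), 4 mm thick, with two low rails along x that leave a groove 22 mm wide (rails from 11 to 20 mm either side of the middle), open at both ends. Origin: centre of the underside, on the board's top. Groove floor 4 mm above the origin, top of the rails 7 mm above it; own x along the groove.
- rest_2: Stick rest (one of three equal ones, numbers mean nothing), fixed on the board: a pale wooden strip 100 mm (own x) by 44 mm (own y), 4 mm thick, with two low rails along x that leave a groove 22 mm wide (rails from 11 to 20 mm either side of the middle), open at both ends. Origin: centre of the underside, on the board's top. Groove floor 4 mm above the origin, top of the rails 7 mm above it; own x along the groove.
- rest_3: Stick rest (one of three equal ones, numbers mean nothing), fixed on the board: a pale wooden strip 100 mm (own x) by 44 mm (own y), 4 mm thick, with two low rails along x that leave a groove 22 mm wide (rails from 11 to 20 mm either side of the middle), open at both ends. Origin: centre of the underside, on the board's top. Groove floor 4 mm above the origin, top of the rails 7 mm above it; own x along the groove.
- rubber_dish: The rubber's dish, fixed on the board in any one of the four places of the row: a pale wooden tray 70 mm (own x) by 52 mm (own y) outside, 60 by 44 mm inside, with a wall all round. Origin: centre of the underside, on the board's top. Inner floor 4 mm, top of the walls 8 mm above the origin; own x and y as the board's.
- medium_tin_centre (a point): Bystander: small open round metal tin of brown painting medium, 50 mm across and 21 mm high, loose on the worktable beyond the board. Point: its centre, half-way up. Must stay where it stands.
Not all that is in view belongs to the job. Leave any red look-alike of the part that bears rubber_centre alone.

How it is judged:
At the end, for the whole second after the job is handed in: Skipping the dish, the rests hold shortest, middle, longest stick from left to right, flat on the groove floor, centre within 9 mm across and 13 mm along, length within 0.25 rad of the groove; rubber flat in its dish within 13 mm (x) and 12 mm (y); heights within 2 mm; all released, at rest (((y of rubber_dish in the frame of board between 0.071 and 0.091 m and y of stick_short_centre in the frame of board between 0.018 and 0.036 m and y of stick_middle_centre in the frame of board between -0.036 and -0.018 m and y of stick_long_centre in the frame of board between -0.09 and -0.072 m) or (y of rubber_dish in the frame of board between 0.017 and 0.037 m and y of stick_short_centre in the frame of board between 0.072 and 0.09 m and y of stick_middle_centre in the frame of board between -0.036 and -0.018 m and y of stick_long_centre in the frame of board between -0.09 and -0.072 m) or (y of rubber_dish in the frame of board between -0.037 and -0.017 m and y of stick_short_centre in the frame of board between 0.072 and 0.09 m and y of stick_middle_centre in the frame of board between 0.018 and 0.036 m and y of stick_long_centre in the frame of board between -0.09 and -0.072 m) or (y of rubber_dish in the frame of board between -0.091 and -0.071 m and y of stick_short_centre in the frame of board between 0.072 and 0.09 m and y of stick_middle_centre in the frame of board between 0.018 and 0.036 m and y of stick_long_centre in the frame of board between -0.036 and -0.018 m)) and x of stick_short_centre in the frame of board between -0.013 and 0.013 m and z of stick_short_centre in the frame of board between 0.0165 and 0.0205 m and angle between the y axis of each of stick_short_centre, stick_middle_centre, stick_long_centre and the x axis of board, either way round below 0.25 rad and x of stick_middle_centre in the frame of board between -0.013 and 0.013 m and z of stick_middle_centre in the frame of board between 0.0165 and 0.0205 m and x of stick_long_centre in the frame of board between -0.013 and 0.013 m and z of stick_long_centre in the frame of board between 0.0165 and 0.0205 m and x of rubber_centre in the frame of rubber_dish between -0.013 and 0.013 m and y of rubber_centre in the frame of rubber_dish between -0.012 and 0.012 m and z of rubber_centre in the frame of rubber_dish between 0.008 and 0.012 m and linear speed of each of stick_short, stick_middle, stick_long, rubber below 0.02 m/s); the robot touches nothing.
It fails at once if the tin of medium was pushed more than 3 cm from its place or tipped (distance of medium_tin_centre from where it was at the start of the episode above 0.03 m or angle between medium_tin_centre's own z axis and vertical above 0.3 rad).
It also fails if it takes over 80 s, if anything falls off the work surface, if the arm or the gripper's body presses on something with over 40 N, if the wrist force passes 120 N, or if a joint passes its speed limit or range.

### The arm

A 6-joint arm with a two-finger parallel gripper is mounted at the origin on a cart in front of the work surface, level with it; the furniture and walls round the work are solid. World frame = base frame: x ahead of the robot, y to its left, z up, the work surface at z = 0. Lengths are in m, angles in rad, forces in N, time in s.
With the tool pointing down it reaches from about 0.275 to 1 m from the base axis. Payload 8.4 kg.
Tool frame: the origin (TCP) lies on the centre line of the jaws, within the pads' length; the fingertips stand 14 mm ahead of it and the grasp point (between the pads) lies 5 mm behind it (robot.finger_overhang is the distance from the TCP to the fingertips, in m); z points along the fingers, y is the line along which they close (so a half turn about z gives the same grasp; the last joint's range is limited). The gripper opens to 85 mm and grips with 20 to 120 N. Pads are 22 mm wide; open, the fingers measure 114 mm over their backs; the gripper's body (76 mm by 85 mm) begins 54 mm behind the grasp point. The pads swing forward as they close: fully open they stand 13 mm farther back than shut.
Start: joints at [-1.303, 0.353, 1.633, -0, 1.155, -0.002], TCP at [0.167, -0.602, 0.245] pointing down, gripper open.
Joint ranges: [-2.63, 2.63], [-0.92, 2.1], [0.06, 2.66], [-1.3, 4.44], [0, 2.69], [-3.02, 3.02]. Speed limits (rad/s): [2.22, 2.22, 2.79, 3.14, 3.14, 3.14].

### API

Orientations are given as [roll, pitch, yaw] about the fixed x, y, z axes, in that order (R = Rz(yaw) Ry(pitch) Rx(roll)).
In Python, from plant import robot, sensors, optics, workorder gives the robot as it stands. Calls block until the motion is done:
- robot.move_ptp(position, orientation): joint-space move of the TCP to a pose.
- robot.line_to(position, frame=None, feed=0.15, guard=None): straight line of the TCP; frame=None keeps the orientation; feed is the mean speed in m/s. With guard (N) it stops when the force on the tool has changed by that much, and returns True; else False.
- robot.movej(angles): joint-space move.
- robot.set_gripper(opening, effort=None): opening from 0.0 (shut) to 1.0 (fully open); effort is the grip in N (None keeps the last); returns when the fingers have stopped.
- robot.wait(seconds).
- robot.solve_ik(position, orientation): joint angles nearest the present ones, or None.
- sensors.get_state(): the state.
- optics.snapshot(name): name is "scene" or "top" or "wrist"; returns a dict with "pixels" (400x640x3 uint8, red, green, blue), "z_map" (400x640 float32, m along the optical axis (not along the pixel's ray), 0 where there is no reading), "K" (3x3 intrinsics, pixels), "k1" (the pictures are not rectified: a ray, as slopes to the right and down, at radius r is drawn at 1 + k1 r^2 times it, then the intrinsics apply), "position" and "orientation" of the camera in the world; the wrist camera has in their place "T_tool_cam" (4x4, takes a point from camera to tool coordinates, whose origin is the TCP and whose axes are the flange's). Camera axes: x right, y up, looking along -z (the intrinsics and any distortion apply to the point x, -y, -z); pixel columns grow to the right and rows downward; lengths in m; the calibration is good to about 2 mm. A picture is of the moment at which its call begins: read the wrist's pose just before it.
A pose or a line that the arm cannot do raises robot.IKError and nothing moves.
- workorder.finish_job(): hands the job in; it is judged then, once.
The state is a dict: "t": time; "joint_positions": joint angles; "qvel": joint speeds; "effort": joint torques, N m; "tool_pos": TCP position; "orientation": TCP orientation; "wrist_force": force on the tool from outside, world axes, zero at the start; "wrist_torque": the same for the moment, N m; "grip_width": opening from 0.0 (shut) to 1.0 (fully open); "grasp_force": force on a finger pad.
Only numpy, scipy, OpenCV 4.12 (cv2) and the standard library are available. Lean on these libraries where they do the work, as an engineer would, in place of code of your own. Each camera call takes 0.05 s, during which the arm holds its last target. There are 200 camera calls.

## Working session

There is one attempt and no reset: what is moved stays moved. The work goes in short steps, each a Python script; the robot and the scene stay as the last script left them, time stands still between calls to the robot, and variables do not carry over. Pictures are saved under pics/ and viewed, at most 14 in all, crops included, and the job is handed in when it is done.

```bash
mkdir -p pics; cat > h.py <<'E'
import numpy as np, cv2
from scipy.spatial.transform import Rotation as R
from plant import robot, sensors, optics, workorder
def snap(n):
    s=optics.snapshot(n); return s
def save(s,f,crop=None,sc=1):
    im=s["pixels"][:,:,::-1]
    if crop: x0,y0,x1,y1=crop; im=im[y0:y1,x0:x1]
    cv2.imwrite("pics/"+f,cv2.resize(im,None,fx=sc,fy=sc,interpolation=cv2.INTER_CUBIC))
def campose(s,st=None):
    if "T_tool_cam" in s:
        T=np.eye(4);T[:3,:3]=R.from_euler('xyz',st["orientation"]).as_matrix();T[:3,3]=st["tool_pos"]
        return T@np.array(s["T_tool_cam"])
    T=np.eye(4);o=np.array(s["orientation"])
    T[:3,:3]=o if o.shape==(3,3) else R.from_euler('xyz',o).as_matrix()
    T[:3,3]=s["position"];return T
def rays(s,uv):
    K=np.array(s["K"],float);uv=np.array(uv,float).reshape(-1,1,2)
    return cv2.undistortPoints(uv,K,np.array([s["k1"],0,0,0,0.])).reshape(-1,2)
def onplane(s,uv,z,st=None):
    T=campose(s,st);n=rays(s,uv)
    d=np.c_[n[:,0],-n[:,1],-np.ones(len(n))]@T[:3,:3].T
    return T[:3,3]+d*((z-T[2,3])/d[:,2])[:,None]
def bydepth(s,uv,st=None):
    T=campose(s,st);n=rays(s,uv);u=np.array(uv,int).reshape(-1,2);z=s["z_map"][u[:,1],u[:,0]]
    return T[:3,3]+(np.c_[n[:,0],-n[:,1],-np.ones(len(n))]*z[:,None])@T[:3,:3].T
E
python3 - <<'E'
from h import *
for n in("top","scene"):
    s=snap(n);save(s,n+"0.png",sc=1.25);print(n,s["position"],s["orientation"],s["K"],s["k1"])
print(sensors.get_state())
E
```

```text
top [0.41803617 0.34569486 1.03830633] [ 0.09181888 -0.00784146 -1.56010248] [[445.20059236   0.         315.42986096]
 [  0.         445.20059236 197.04796441]
 [  0.           0.           1.        ]] -0.05753827163566637
scene [0.15887109 0.94011951 0.65427105] [ 0.88385551 -0.01575117 -2.6148414 ] [[483.78944813   0.         314.14832988]
 [  0.         483.78944813 200.96793821]
 [  0.           0.           1.        ]] -0.030742564537252767
{'t': 0.1, 'joint_positions': array([-1.30342945e+00,  3.53613528e-01,  1.63402719e+00, -1.62150586e-05,
        1.15521103e+00, -2.39673817e-03]), 'qvel': array([ 0.00034577,  0.00033229, -0.00363178, -0.00029957,  0.00090177,
        0.00094165]), 'effort': array([-1.23724596e-03, -6.06355548e+01, -3.42821288e+01, -1.08420313e-04,
        4.01290949e-03, -3.80711185e-05]), 'tool_pos': array([ 0.1664573 , -0.60201466,  0.24462905]), 'orientation': array([-3.14033354e+00,  1.18088431e-05,  2.69770179e-01]), 'wrist_force': array([ 0.31793427, -0.21999167, -0.59589704]), 'wrist_torque': array([-0.02129743, -0.00749407,  0.02576862]), 'grasp_force': 0.0, 'grip_width': 0.9969326097760983}
```

View pics/top0.png

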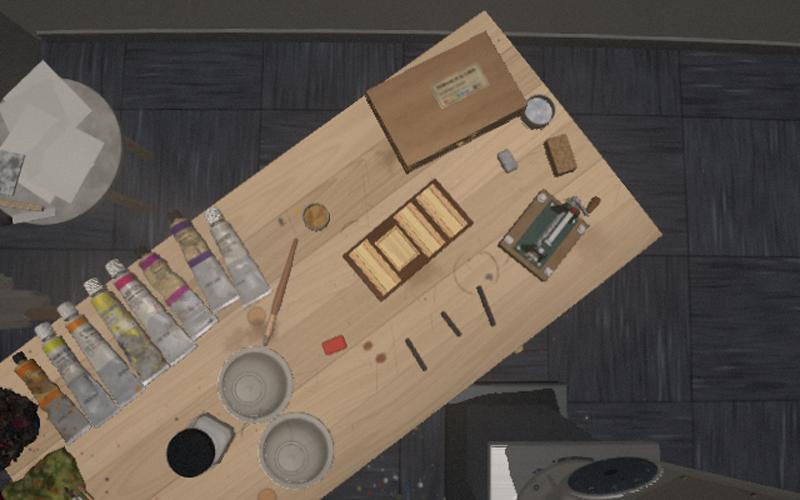

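View pics/scene0.png

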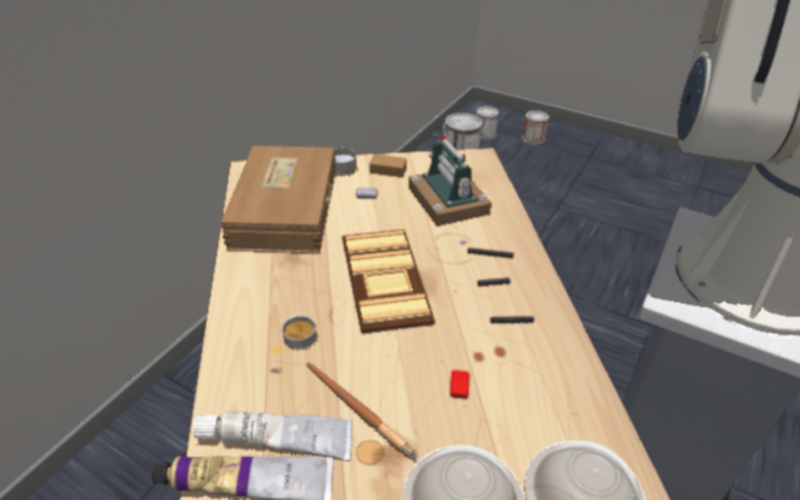

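The top view (1.25x) shows three black sticks at about (416,354), (452,323) and (486,306). The board is at (407,240), with the dish second from its left end. There are two block candidates: a grey one at (508,160) and a red one at (334,345). Grey is the rubber and red is the look-alike. The tin of brown medium is at (316,217). Next I'll measure these and look at an enlarged crop.

```bash
python3 - <<'E'
from h import *
s=snap("top");save(s,"top1.png",(270,110,430,300),3.1)
g=s["pixels"].max(2)
m=np.zeros_like(g);m[222:300,315:402]=(g[222:300,315:402]<85)*255
cs,_=cv2.findContours(m,0,cv2.CHAIN_APPROX_NONE)
for c in cs:
    if cv2.contourArea(c)<20: continue
    p=onplane(s,c.reshape(-1,2),0.006)[:,:2]*1000
    r=cv2.minAreaRect(p.astype(np.float32));b=cv2.boxPoints(r)
    l=[b[1]-b[0],b[2]-b[1]];d=max(l,key=np.linalg.norm)
    print(c.reshape(-1,2).mean(0),"ctr",np.round(r[0],1),"size",np.round(r[1],1),"yaw",np.arctan2(d[1],d[0]))
q=np.array([(508,160),(407,240),(316,217),(334,345)])/1.25
print(onplane(s,q,0.01).round(4)); print(bydepth(s,q).round(4))
E
```

```text
[396.30555556 295.77777778] ctr [291.7 154.6] size [22.7 30.1] yaw -1.5658554
[332.29411765 283.25490196] ctr [314.9 298. ] size [65.2  7.9] yaw 0.55291414
[360.225 258.8  ] ctr [371.3 234. ] size [52.2  8.3] yaw 0.65239024
[388.18461538 244.26153846] ctr [405.  169.2] size [76.4  8.6] yaw 0.3727937
[[0.6793 0.1252 0.01  ]
 [0.5248 0.3152 0.01  ]
 [0.566  0.4852 0.01  ]
 [0.3303 0.447  0.01  ]]
[[0.6788 0.1256 0.0122]
 [0.5237 0.3155 0.0211]
 [0.566  0.4852 0.01  ]
 [0.3306 0.4466 0.0136]]
```

View pics/top1.png

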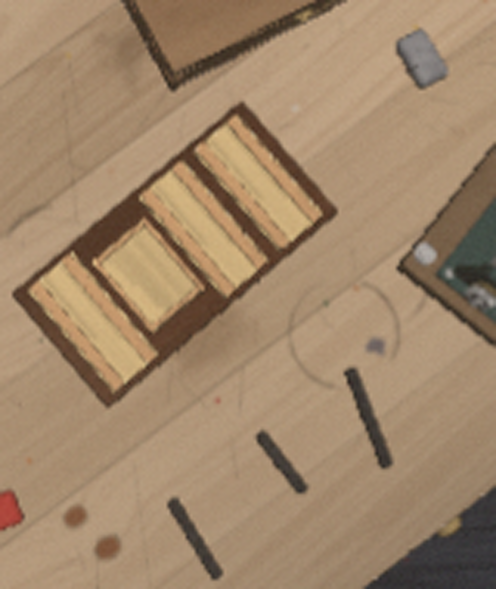

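The crop shows the sticks, which measure 65, 52 and 76 mm, so they are the middle, short and long ones from left to right. The grey rubber is at crop (421,58) and the board corners are at (242,103), (336,212), (109,404) and (14,293). The row from the left is rest, dish, rest, rest. Next I'll work out the board frame and take a closer wrist look.

```bash
cat >> h.py <<'E'
def pose(x,y,z,yaw):
    """tool-down pose, choosing the half turn with the smaller last joint"""
    best=None
    for k in(-1,0,1):
        o=[np.pi,0,yaw+k*np.pi];q=robot.solve_ik([x,y,z],o)
        if q is not None and (best is None or abs(q[5])<abs(best[0])): best=(q[5],o)
    return [x,y,z],best[1]
def rects(s,mask,z,st=None,amin=20):
    cs,_=cv2.findContours(mask.astype(np.uint8),0,cv2.CHAIN_APPROX_NONE);out=[]
    for c in cs:
        if cv2.contourArea(c)<amin: continue
        p=onplane(s,c.reshape(-1,2),z,st)[:,:2]*1000
        r=cv2.minAreaRect(p.astype(np.float32));b=cv2.boxPoints(r)
        d=max([b[1]-b[0],b[2]-b[1]],key=np.linalg.norm)
        out.append((c.reshape(-1,2).mean(0).round(),np.round(r[0],1),np.round(r[1],1),round(float((np.arctan2(d[1],d[0])+np.pi/2)%np.pi-np.pi/2),3)))
    return out
E
python3 - <<'E'
from h import *
s=snap("top")
c=np.array([(242,103),(336,212),(109,404),(14,293)])/3.1+[270,110]
p=onplane(s,c,0.01)[:,:2];print(p.round(4),"ctr",p.mean(0).round(4))
y=(p[3]-p[0]+p[2]-p[1])/2;x=(p[0]-p[1]+p[3]-p[2])/2
print("len",np.linalg.norm(y),np.linalg.norm(x),"yaw y",np.arctan2(-y[0],y[1]),"yaw x",np.arctan2(x[1],x[0]))
px=s["pixels"].astype(int);m=np.zeros(px.shape[:2],bool)
m[115:142,393:418]=(px[...,0]-px[...,2]<20)[115:142,393:418]
print(rects(s,m,0.012))
st=sensors.get_state();P=st["tool_pos"]
robot.line_to([P[0],P[1],0.36])
robot.move_ptp(*pose(0.44,0.23,0.40,0.5))
st=sensors.get_state();w=snap("wrist");save(w,"w0.png")
print(st["t"],st["tool_pos"],st["orientation"],campose(w,st).round(3),w["K"][0],robot.finger_overhang)
E
```

```text
[[0.6407 0.2633]
 [0.5582 0.1922]
 [0.4126 0.3612]
 [0.4944 0.4332]] ctr [0.5265 0.3125]
len 0.22365564954448316 0.10893017073631751 yaw y 0.7111178682106578 yaw x 0.7169484979402744
[(array([405., 128.]), array([677.9, 128.1]), array([40.7, 25.6]), 0.547)]
4.1917 [0.44031048 0.22950113 0.39996063] [3.14141850e+00 9.21865054e-05 4.99142015e-01] [[ 0.479  0.841  0.251  0.505]
 [-0.878  0.459  0.137  0.265]
 [ 0.    -0.286  0.958  0.528]
 [ 0.     0.     0.     1.   ]] [298.51643448   0.         317.93536271] 0.014
```

View pics/w0.png

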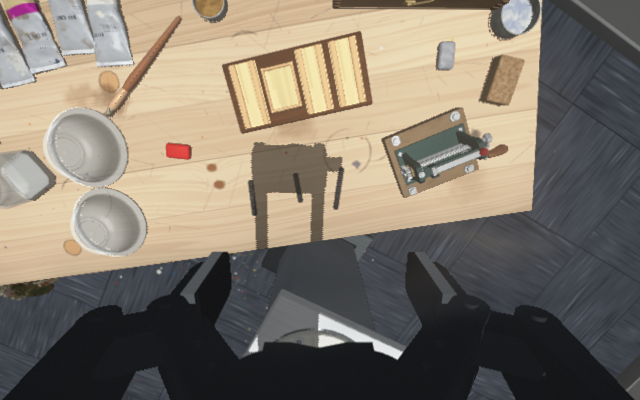

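The wrist view confirms the layout: board centred near (297,82), the sticks at (253,197), (298,188) and (338,188), and the grey rubber at (446,55). I'll cross-check the board position, then hover over the short stick and look close up.

```bash
python3 - <<'E'
from h import *
st=sensors.get_state();w=snap("wrist")
p=onplane(w,[(360,32),(371,103),(242,132),(223,66)],0.01,st)[:,:2]
print("ctr",p.mean(0).round(4));y=(p[3]-p[0]+p[2]-p[1])/2;print("yaw",np.arctan2(-y[0],y[1]),np.linalg.norm(y))
robot.set_gripper(0.45)
robot.move_ptp(*pose(0.3713,0.2340,0.12,0.652))
st=sensors.get_state();w=snap("wrist");save(w,"w1.png")
g=w["pixels"].max(2);m=np.zeros(g.shape,bool);m[60:330,150:490]=(g<75)[60:330,150:490]
for r in rects(w,m,0.006,st):print(r)
E
```

```text
ctr [0.5264 0.3128]
yaw 0.716195387487139 0.2223522183113095
(array([334., 283.]), array([330.8, 200.6]), array([153.8, 333.1]), -0.919)
(array([318., 202.]), array([371.1, 233.7]), array([54.5,  9.1]), 0.67)
(array([219., 209.]), array([314.6, 297.4]), array([67.8, 10.4]), 0.563)
```

View pics/w1.png

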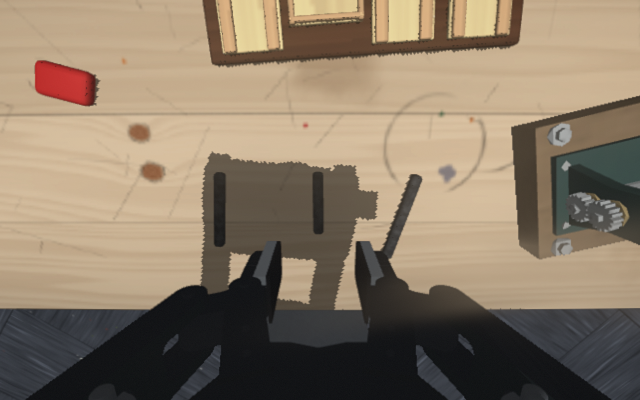

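All measurements agree to about 1 mm: the short stick at (318,202), the middle one at (219,209), and the board centre the same from both cameras. I'll pick the short stick and lay it in the leftmost rest.

```bash
cat >> h.py <<'E'
B=np.array([0.5265,0.3127]);PHI=0.716
def slot(y): return B+y*np.array([-np.sin(PHI),np.cos(PHI)])
def pick(x,y,yaw,z,op,effort=40):
    robot.set_gripper(op)
    p,o=pose(x,y,0.10,yaw);robot.move_ptp(p,o)
    hit=robot.line_to([x,y,z],feed=0.08,guard=15)
    robot.set_gripper(0.0,effort);st=sensors.get_state()
    print("pick hit",hit,"z",st["tool_pos"][2].round(4),"grip",round(st["grip_width"],3),st["grasp_force"])
    robot.line_to([x,y,0.12],feed=0.15)
    st=sensors.get_state();print(" lifted grip",round(st["grip_width"],3),st["grasp_force"],"t",st["t"])
def place(y,z,op):
    c=slot(y);p,o=pose(c[0],c[1],0.12,PHI);robot.move_ptp(p,o)
    hit=robot.line_to([c[0],c[1],z],feed=0.07,guard=12)
    print("place hit",hit,sensors.get_state()["tool_pos"].round(4))
    robot.set_gripper(op)
    robot.line_to([c[0],c[1],0.12],feed=0.2)
    print(" t",sensors.get_state()["t"])
E
python3 - <<'E'
from h import *
pick(0.3711,0.2338,0.67,0.018,0.45)
place(0.081,0.0325,0.4)
c=slot(0.027);p,o=pose(c[0]-.05,c[1]-.04,0.2,PHI);robot.move_ptp(p,o)
st=sensors.get_state();w=snap("wrist");save(w,"w2.png")
g=w["pixels"].max(2);m=np.zeros(g.shape,bool);m[5:240,150:490]=(g<60)[5:240,150:490]
for r in rects(w,m,0.020,st):
    d=r[1]/1000-B;print(r,"board",(d@[[np.cos(PHI),-np.sin(PHI)],[np.sin(PHI),np.cos(PHI)]]).round(4))
E
```

```text
pick hit False z 0.0185 grip 0.087 40.08315861225128
 lifted grip 0.09 39.45357620716095 t 8.825
place hit True [0.4731 0.3736 0.0325]
 t 11.7583
(array([275., 168.]), array([449.9, 336.7]), array([19.8, 84.2]), -0.856) board [-0.042   0.0684]
```

View pics/w2.png

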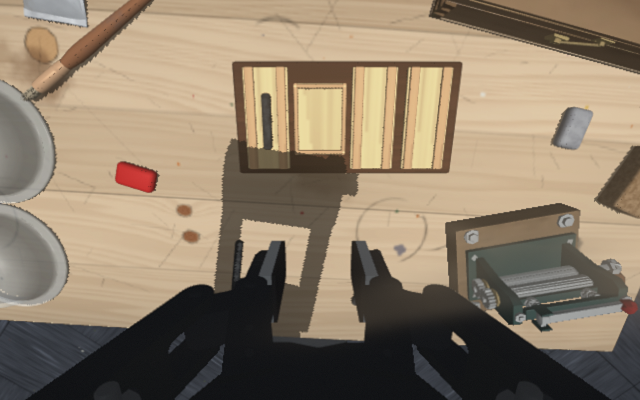

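The short stick lies centred in the leftmost groove at (267,121). I'll do the middle stick, the long stick and the rubber the same way.

```bash
python3 - <<'E'
from h import *
pick(0.3147,0.2976,0.56,0.018,0.45)
place(-0.027,0.0325,0.4)
pick(0.4050,0.1692,0.373,0.018,0.45)
place(-0.081,0.0325,0.4)
p,o=pose(0.655,0.11,0.20,0.547);robot.move_ptp(p,o)
st=sensors.get_state();w=snap("wrist");save(w,"w3.png");print(st["grip_width"])
s=snap("top");save(s,"top2.png",(270,110,430,300),3.1)
px=w["pixels"].astype(int);m=(abs(px[...,0]-px[...,2])<22)&(px.max(2)>80);m[:60]=0;m[260:]=0
for r in rects(w,m,0.011,st,200):print(r)
E
```

```text
pick hit False z 0.0185 grip 0.087 39.97958958148956
 lifted grip 0.087 39.32976186275482 t 17.325
place hit True [0.5439 0.2922 0.0325]
 t 21.85
pick hit False z 0.0185 grip 0.085 39.94442045688629
 lifted grip 0.087 39.31594669818878 t 26.9167
place hit True [0.5794 0.2514 0.0326]
 t 31.5167
0.3994715697303425
(array([590., 230.]), array([ 756.1, -188. ]), array([ 66.4, 103.3]), -0.028)
(array([317., 154.]), array([678.3, 126.9]), array([41.1, 25.1]), 0.502)
(array([613., 131.]), array([ 860.2, -123.5]), array([ 6.2, 77.9]), -1.504)
(array([618., 118.]), array([ 872.7, -119.6]), array([12.9, 68.8]), -1.542)
(array([559., 122.]), array([839. , -68.1]), array([55.8, 13.2]), 0.02)
(array([510., 176.]), array([733.6, -59.4]), array([190.3, 148.9]), 1.57)
(array([418., 103.]), array([774. ,  64.5]), array([61.8, 66. ]), -0.296)
(array([618.,  76.]), array([906.4, -87.1]), array([86.9, 32.3]), 1.57)
(array([533.,  94.]), array([844.6, -24. ]), array([68.5, 67.8]), 0.003)
(array([485.,  74.]), array([827.9,  21.4]), array([38. , 51.9]), -1.017)
```

View pics/w3.png

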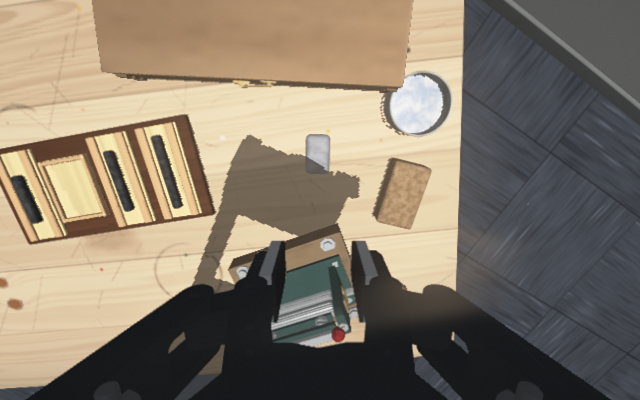

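View pics/top2.png

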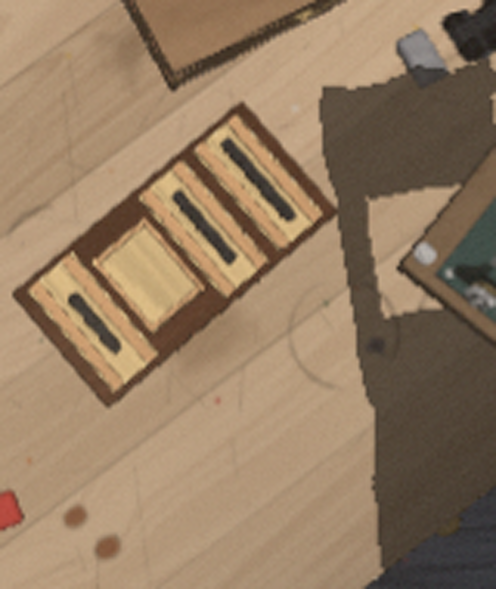

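All three sticks lie centred in their grooves, in the crop at (94,323), (204,228) and (258,180). The grey rubber is at wrist pixel (318,154), which puts it at about (0.678, 0.1275) with yaw 0.52. I'll pick it and lay it in the dish.

```bash
python3 - <<'E'
from h import *
pick(0.6782,0.1275,0.52,0.019,0.6)
place(0.027,0.0345,0.5)
c=slot(0);p,o=pose(c[0]-.08,c[1]-.07,0.25,PHI);robot.move_ptp(p,o)
s=snap("top");save(s,"top3.png",(270,110,430,300),3.1)
st=sensors.get_state();w=snap("wrist");save(w,"w4.png",(180,20,480,220),2.5)
px=w["pixels"].astype(int);m=(px.max(2)<70);m[150:]=0;m[:20]=0
rt=np.array([[np.cos(PHI),-np.sin(PHI)],[np.sin(PHI),np.cos(PHI)]])
for r in rects(w,m,0.020,st):print(r,((r[1]/1000-B)@rt).round(4))
print(st["t"])
E
```

```text
pick hit False z 0.0198 grip 0.291 39.84516263008118
 lifted grip 0.287 39.251773953437805 t 35.5167
place hit False [0.5091 0.3333 0.035 ]
 t 38.825
(array([636., 133.]), array([730.7,  -9.4]), array([17. ,  8.2]), 1.015) [-0.0574 -0.377 ]
(array([597.,  63.]), array([745.3,  91.6]), array([8.8, 5.8]), 1.402) [ 0.0199 -0.3104]
(array([615.,  26.]), array([779.9, 108.4]), array([ 4.1, 57.2]), -1.069) [ 0.0571 -0.3205]
(array([583.,  30.]), array([751.5, 136.2]), array([ 16.7, 116.3]), -1.086) [ 0.0539 -0.2808]
39.5917
```

View pics/top3.png

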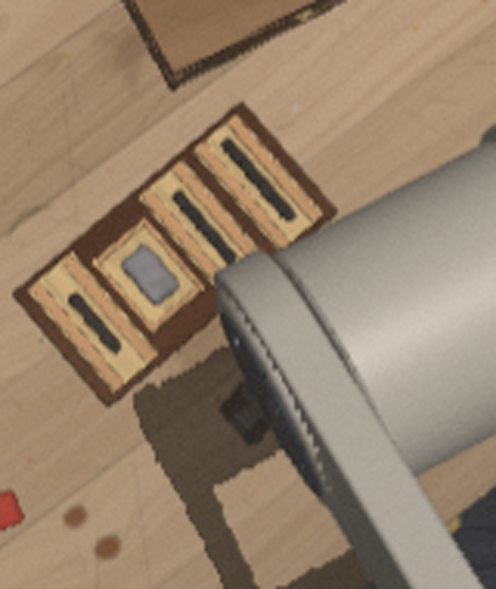

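View pics/w4.png

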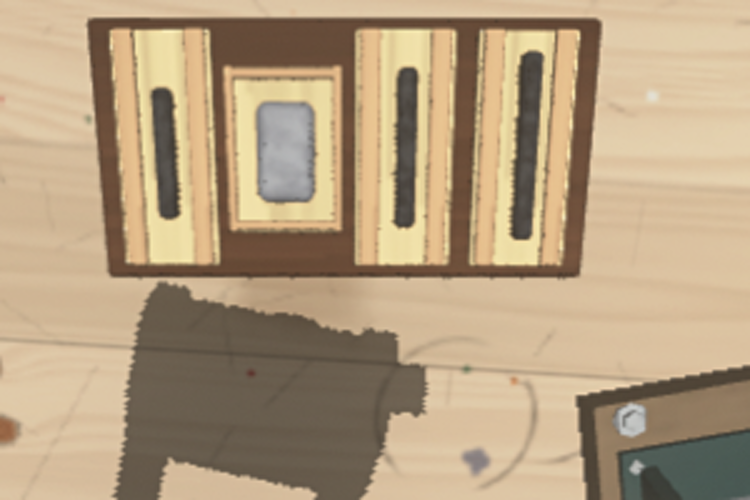

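The wrist crop shows the sticks at (166,153), (406,147) and (526,145), each centred in its groove, and the rubber flat in the dish at (286,151). Everything is released, so I'm handing the job in.

```bash
python3 -c "
from plant import workorder;print(workorder.finish_job())"
```

```text
the job is handed in; nothing more can be done
None
```

The job is handed in at about 40 s: the short, middle and long sticks lie in the rests from left to right, the rubber is flat in its dish, everything is released, and the arm never went near the tin; the hand-in returned no verdict.

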